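# Press a glued joint block and hold

## Task

The three-layer wood block has just been glued: set it flat in the recess of the glue press's pulled-out tray and let go, then push the tray fully home under the press. Then press the press's round knob 25 mm down, until its top is level with the small gauge post beside it, and keep it there (much deeper would squeeze the glue out); finish while still holding it pressed. Leave the other things on the bench where they are.

Things in the scene. Friction and masses are not known exactly. Their poses are not given: they have to be found in the camera images.
- joint_block: The glued block: loose, 36 (x) x 60 (y) x 36 mm (z), three flat wood layers dark / light / dark, about 60 g. Origin at the centre of its underside, y along the long side. Lies flat at any yaw on the right-hand part of the bench; it trades places with the sanding block and the offcut. Either way round in the recess is right.
- press: Glue press fixed to the bench, position and yaw vary. Origin on the bench below the plunger axis; the tray slides out along its -y (robot's right), home along +y. Grey base 130 (x) x 250 x 12 mm; column 85 mm to +y; head 50 mm wide, from y -25 mm to the column, 110 to 135 mm above the bench. On it, at y +60 mm, the gauge post: steel pin, 12 mm diameter, top 175 mm above the bench.
- tray (a joint): How far the tray is pulled out, in m: 0 = fully home against its stop, 0.14 = fully out; starts at 0.115 to 0.135. About 2.5 N of sliding friction; it stays where it is left.
- nest (a point): Centre of the floor of the tray's recess, 22 mm above the bench; axes as the press's. The recess is open on top, 48 (x) x 76 mm (y), with a lip 8 mm wide and 8 mm high all round (lip top 30 mm above the bench). With the tray home it lies right under the plunger axis.
- tray_tab (a point): Middle of the top edge of the outer face of the tray's upright push tab, 70 mm above the bench and 104 mm from the recess's centre towards the press's -y. The tab is a plate 60 mm wide (x), 10 mm thick, upright from 20 to 70 mm above the bench; pushing its outer face along the press's +y shuts the tray.
- plunger (a joint): How far the plunger is pressed down, in m: 0 = up (rest), 0.036 = bottom. Spring return: about 1 N to start it, 2.7 N at 12 mm, where the foot meets the block in the tray; from there another spring adds 1.5 N at once and 0.5 N per mm: about 13 N in all at 25 mm.
- knob_top (a point): Centre of the flat top of the round black mushroom knob on the plunger: knob 58 mm in diameter, flat top 50 mm across. 200 mm above the bench at rest; it goes straight down as it is pressed (175 mm at 25 mm of travel).
- foot: Steel pressure disc under the plunger, 32 mm in diameter, 10 mm thick. Origin at the centre of its underside, 70 mm above the bench at rest. It is sprung 30 mm within the plunger.
- sanding_block: Bystander: cork sanding block 48 x 92 x 24 mm, loose. Origin at the centre of its underside.
- offcut: Bystander: plain one-piece light wood offcut 42 x 42 x 46 mm high, loose. Origin at the centre of its underside.
- tape: Bystander: roll of paper tape, 90 mm in diameter, 24 mm high, lying flat. Origin at the centre of its underside.
- glue: Bystander: white glue bottle, 44 mm in diameter, 110 mm high. Origin at the centre of its underside.
- driver: Bystander: screwdriver lying on the bench. Origin on the bench under its middle.
- tin: Bystander: steel tin, 66 mm in diameter, 80 mm high. Origin at the centre of its underside.
- rule: Bystander: steel rule 22 x 260 x 4 mm lying flat. Origin at the centre of its underside.
Things that resemble listed ones, but are neither listed nor needed, are in the scene too. Leave any orange or white look-alike of the joint_block alone.

How it is judged:
On the way, in this order (a step that is already met when the one before it is completed fails the run):
1. the block lies flat in the recess of the tray, let go (horizontal distance between joint_block and nest below 0.012 m and z of joint_block in the frame of nest below 0.003 m and angle between joint_block's own z axis and vertical below 0.08 rad and contact force between the fingers and joint_block below 0.1 N), for 0.2 s.
2. the tray is fully home with the block in it (value of joint tray below 0.004 m and horizontal distance between joint_block and nest below 0.012 m and z of joint_block in the frame of nest below 0.003 m), for 0.2 s.
3. the knob is held 20 to 30 mm down, its foot on the block (value of joint plunger between 0.02 and 0.03 m and contact force between foot and joint_block above 2 N), for 0.5 s.
At the end, for the whole second after the job is handed in: The robot pushes (over 3 N) and holds the knob 20 to 30 mm down, the foot presses the block with over 2 N, the block lies flat in the recess (within 12 mm of its centre, 3 mm of the floor, 0.08 rad), not touched by the fingers, and the tray is home within 4 mm (all of step 2 and all of step 3 and contact force between any of the fingers, the arm and plunger above 3 N and angle between joint_block's own z axis and vertical below 0.08 rad and contact force between the fingers and joint_block below 0.1 N); the arm keeps its last pose, push and grip.
It fails at once if the knob is pressed deeper than 34 mm (value of joint plunger above 0.034 m).
It fails at once if another thing on the bench is moved by more than 30 mm (distance of any of sanding_block, offcut, tape, glue, driver, tin, rule from where it was at the start of the episode above 0.03 m).
It also fails if it takes over 59 s, if anything falls off the work surface, if the arm or the gripper's body presses on something with over 40 N, if the wrist force passes 120 N, or if a joint passes its speed limit or range.

## Robot

A 6-joint arm with a two-finger parallel gripper is mounted at the origin on the work surface. World frame = base frame: x ahead of the robot, y to its left, z up, the work surface at z = 0. Lengths are in m, angles in rad, forces in N, time in s.
With the tool pointing down it reaches from about 0.35 to 0.775 m from the base axis. Payload 7.3 kg.
Tool frame: the origin (TCP) lies midway between the tips of the shut fingers; the grasp point (between the pads) lies 19 mm behind it; x points along the fingers, z is the direction in which the jaws open and shut, and the axes are right-handed (so a half turn about x gives the same grasp; the last joint's range is limited). The gripper opens to 92 mm and grips with 3 to 60 N. Pads are 19 mm wide; open, the fingers measure 130 mm over their backs; the gripper's body (75 mm by 190 mm) begins 47 mm behind the grasp point.
Start: joints at [1.111, 0.342, 1.524, -0, 1.275, -0.146], TCP at [0.162, 0.499, 0.227] pointing down, gripper open.
Joint ranges: [-2.53, 2.53], [-0.77, 2.02], [0.04, 2.7], [-1, 4.14], [0.28, 2.66], [-3.11, 3.11]. Speed limits (rad/s): [2.57, 2.57, 3.14, 3.14, 3.14, 3.14].

## Interface

Orientations are given as [roll, pitch, yaw] about the fixed x, y, z axes, in that order (R = Rz(yaw) Ry(pitch) Rx(roll)).
In Python, from cell import observe, cams, robot gives the robot as it stands.
- The arm moves only by the tool jog_arm, never from a script. Its argument "plan" is one flat list of numbers, 7 for each row, row after row: the turn, a rotation vector about the tool's x, y, z in degrees, then the shift along the tool's x, y, z in cm, then the opening, from -1 (shut) to 1 (fully open). In form: [ax, ay, az, x, y, z, jaw, ax, ay, az, x, y, z, jaw, ...]. A call has 1 to 10 rows; each row is the pose to reach, as a shift and turn from the pose commanded when the call began, along the tool's axes at that moment; what a row does not reach only later rows make up. A row lasts 1/10 s, in which the tool goes at most 50 mm and 8.59 degrees, less where a joint would pass 70% of its speed; a pose out of reach is approached as far as the arm can. A call with a gripper value outside its range is refused whole. The fingers move at their own pace and stop on an object; "newtons" is the grip in N (left out, the last holds). Time passes only in rows, so rows that repeat a pose let the fingers close. It gives the time, the measured TCP pose, the force and the opening at its end, in the units of the state.
- observe(): the state, without advancing time (a new reading comes with each control period).
- cams.read_camera(name): name is "scene" or "top" or "wrist"; returns a dict with "image" (400x640x3 uint8, red, green, blue), "fov_y" (degrees; the focal length in pixels is half the picture's height over the tangent of half this angle, whatever the lens; pixels are square), "cx", "cy" (the principal point, pixels), "k1" (the pictures are not rectified: a ray, as slopes to the right and down, at radius r is drawn at 1 + k1 r^2 times it, then the intrinsics apply), "T" (4x4, takes a point from camera to world coordinates). Camera axes: x right, y down, z forward; pixel columns grow to the right and rows downward; lengths in m; the calibration is good to about 2 mm. A picture is of the moment at which its call begins. There is no depth.
- robot.hand_in(): hands the job in, once; it reports no verdict.
The state is a dict: "time": time; "qpos": joint angles; "qvel": joint speeds; "joint_efforts": joint torques, N m; "tool_pos": TCP position; "tool_rot": TCP orientation; "contact_force": force on the tool from outside, world axes, zero at the start; "torque": the same for the moment, N m; "opening": finger opening in m.
Only numpy, scipy, OpenCV 4.12 (cv2) and the standard library are available. Lean on these libraries where they do the work, as an engineer would, in place of code of your own. Each camera call takes 0.05 s, during which the arm holds its last target.

## Working session

There is one attempt and no reset: what is moved stays moved. The work goes in short steps, Python scripts to look and compute and a tool call to move; the robot and the scene stay as the last step left them, time stands still between calls to the robot, and variables do not carry over. Pictures are saved under pics/ and viewed, and the job is handed in when it is done.

Besides the shell and the picture viewer there is one more tool, called as name(argument=value, ...), one argument or row to a line, values as JSON. jog_arm: Moves the arm, as the interface text tells. Its arguments: {"type":"object","properties":{"plan":{"type":"array"},"newtons":{"type":"number"}},"required":["plan"]}

```bash
ls; mkdir -p pics
cat > h.py <<'E'
import numpy as np,cv2,json
from cell import observe,cams,robot
def snap(n,f):
    c=cams.read_camera(n); im=c['image']; cv2.imwrite(f'pics/{f}.png',im[:,:,::-1])
    m={k:(np.asarray(c[k]).tolist()) for k in ('fov_y','cx','cy','k1','T')}; json.dump(m,open(f'pics/{f}.json','w'))
def crop(f,x0,y0,x1,y1,s,o):
    im=cv2.imread(f'pics/{f}.png')[y0:y1,x0:x1]; cv2.imwrite(f'pics/{o}.png',cv2.resize(im,None,fx=s,fy=s,interpolation=cv2.INTER_CUBIC))
def ray(f,u,v):
    m=json.load(open(f'pics/{f}.json')); F=200/np.tan(np.radians(m['fov_y']/2))
    K=np.array([[F,0,m['cx']],[0,F,m['cy']],[0,0,1.]]); 
    p=cv2.undistortPoints(np.array([[[u,v]]],float),K,np.array([m['k1'],0,0,0,0.]))[0,0]
    T=np.array(m['T']); d=T[:3,:3]@np.array([p[0],p[1],1]); return T[:3,3],d/np.linalg.norm(d)
def atz(f,u,v,z):
    o,d=ray(f,u,v); return o+d*(z-o[2])/d[2]
def tri(*obs):
    A=np.zeros((3,3));b=np.zeros(3);R=[ray(*o) for o in obs]
    for o,d in R:
        P=np.eye(3)-np.outer(d,d);A+=P;b+=P@o
    x=np.linalg.solve(A,b); return x,[np.linalg.norm((np.eye(3)-np.outer(d,d))@(x-o)) for o,d in R]
def proj(f,p):
    m=json.load(open(f'pics/{f}.json')); F=200/np.tan(np.radians(m['fov_y']/2));T=np.array(m['T'])
    q=T[:3,:3].T@(np.array(p)-T[:3,3]);a=q[:2]/q[2];a=a*(1+m['k1']*(a@a));return a*F+[m['cx'],m['cy']]
E
python3 - <<'E'
from h import *
for n in('scene','top','wrist'):snap(n,n+'0')
print(observe())
for n in('scene','top','wrist'):print(open(f'pics/{n}0.json').read())
E
```

```text
pics
{'time': 0.15, 'qpos': array([ 1.11098040e+00,  3.42603027e-01,  1.52476111e+00, -1.91222641e-05,
        1.27537569e+00, -1.45962834e-01]), 'qvel': array([-1.56305167e-04, -1.07825228e-03, -2.37204146e-03,  2.40873638e-04,
        9.72439736e-05, -3.31398001e-04]), 'joint_efforts': array([ 8.73023018e-04, -4.31475556e+01, -2.44350779e+01,  7.17168557e-02,
        5.37687424e-02, -9.25319409e-05]), 'tool_pos': array([0.16192056, 0.49911027, 0.22619639]), 'tool_rot': array([ 3.01156976,  1.569649  , -2.01466673]), 'contact_force': array([-0.76972551, -0.09061875,  0.2119856 ]), 'torque': array([-0.01512515,  0.00937188,  0.00348681]), 'opening': 0.09213593683689125}
{"fov_y": 54.02469420638171, "cx": 321.3591060720883, "cy": 197.00328506705344, "k1": -0.05677603164852802, "T": [[0.5130199421729384, 0.6378975390347568, -0.5743668415100891, 1.226973446088028], [0.8583757112964173, -0.38023774751653067, 0.3443985970063251, -0.37867548169028864], [0.0012950634133773945, -0.6697058944469253, -0.7426253010460923, 0.9486233638035072], [0.0, 0.0, 0.0, 1.0]]}
{"fov_y": 42.99376286767129, "cx": 324.88624477071465, "cy": 199.7607232002511, "k1": -0.14124435843441802, "T": [[-0.01371454926714751, -0.9945093108345198, 0.10374556280558411, 0.48457628136765846], [-0.9994092536583123, 0.01690367933351484, 0.029923390969684847, -0.03069736888285406], [-0.03151277265703379, -0.1032738896741966, -0.9941536344403857, 1.4202470858060001], [0.0, 0.0, 0.0, 1.0]]}
{"fov_y": 69.53776136266106, "cx": 317.7693294394805, "cy": 201.54632252716726, "k1": -0.03885842575742434, "T": [[0.3091923828837247, 0.9181416199488222, 0.24782258993972975, 0.09565631028624437], [0.9509950643434496, -0.2977111941089535, -0.08352504113508559, 0.5211631336254055], [-0.00290825739592899, 0.261503366364512, -0.9651981824573362, 0.38373102461936254], [0.0, 0.0, 0.0, 1.0]]}
```

View pics/scene0.png

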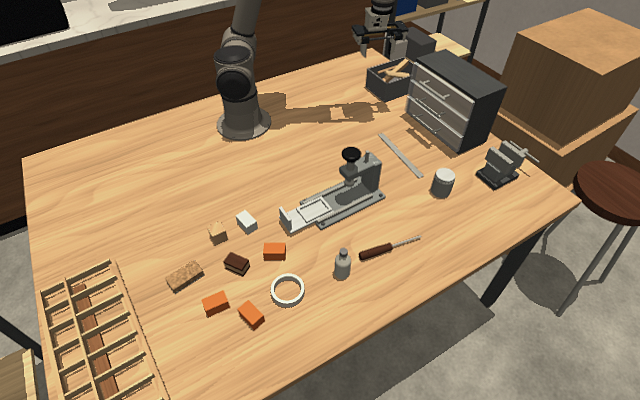

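View pics/top0.png

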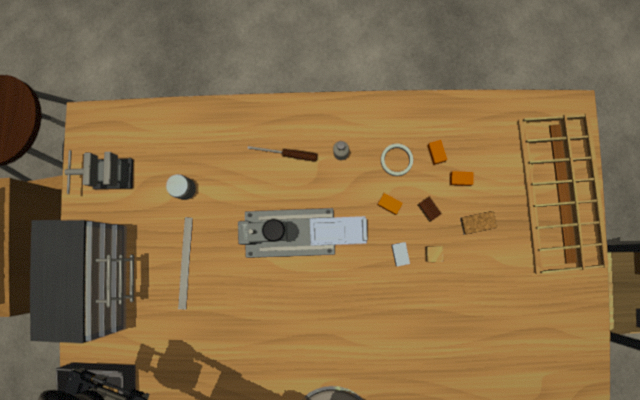

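View pics/wrist0.png

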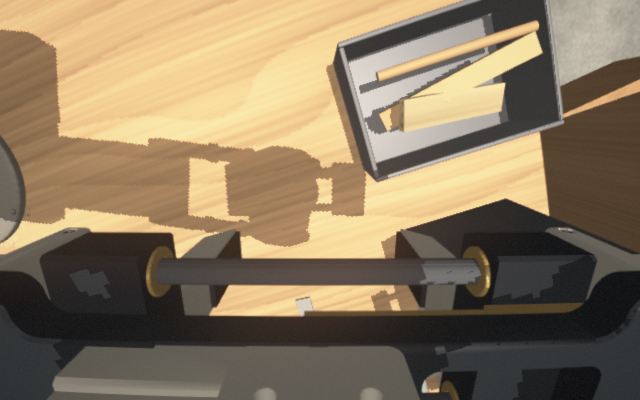

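The block (dark/light/dark) is at scene (236,264) and top (429,209). The press is at scene (350,190) and top (290,230). I'll enlarge both.

Run:
```python
from h import *
crop('scene0',200,200,300,300,6,'c1');crop('scene0',270,140,400,240,6,'c2')
crop('top0',370,180,470,270,6,'c3');crop('top0',230,195,380,265,5,'c4')
```

```text
(no output)
```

View pics/c1.png

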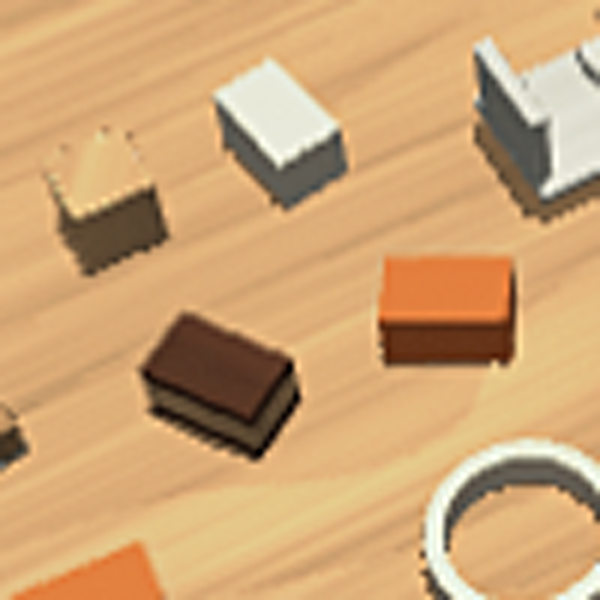

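View pics/c2.png

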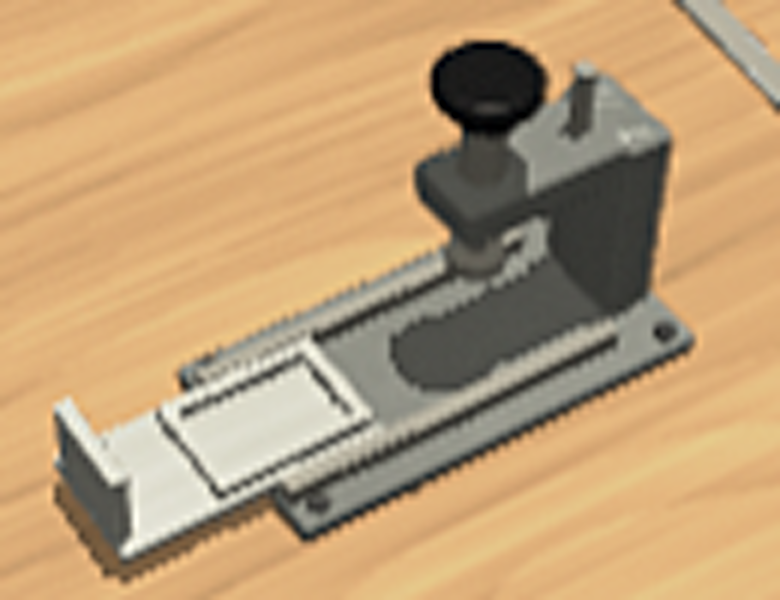

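View pics/c3.png

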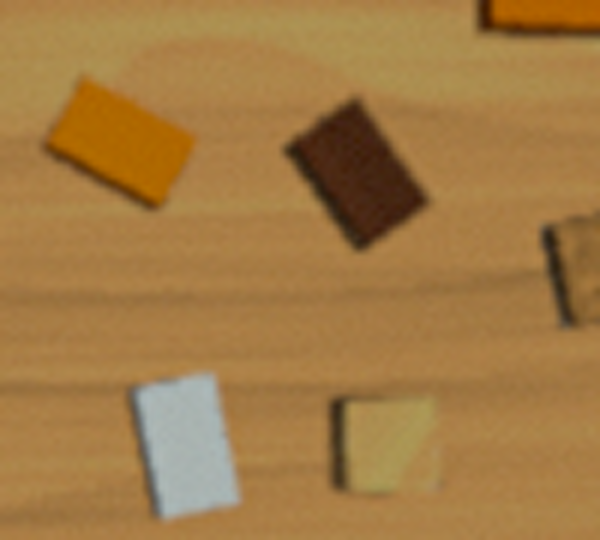

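View pics/c4.png

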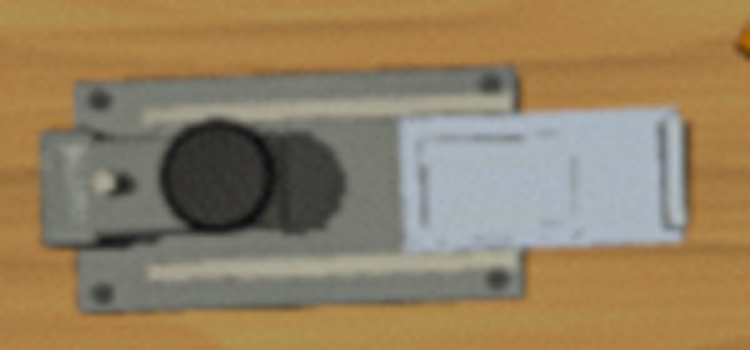

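Run:
```python
from h import *
def S(c,x0,y0,s): return (x0+(c[0]+.5)/s-.5, y0+(c[1]+.5)/s-.5)
s1=lambda *c:('scene0',*S(c,200,200,6)); s2=lambda *c:('scene0',*S(c,270,140,6))
t3=lambda *c:('top0',*S(c,370,180,6)); t4=lambda *c:('top0',*S(c,230,195,5))
P=[]
for n,a,b in [('blk far',s1(185,312),t3(367,243)),('blk near',s1(250,418),t3(357,98)),('blk -y',s1(143,370),t3(430,202)),('blk +y',s1(297,362),t3(297,146)),
 ('knob',s2(489,80),t4(218,175)),('post',s2(587,70),t4(104,180)),
 ('hole-y+x',s2(318,503),t4(490,82)),('hole+y+x',s2(665,331),t4(100,100)),
 ('base -y+x',s2(308,538),t4(517,66)),('base +y+x',s2(693,335),t4(78,82)),('tray corner +y,-x',s2(305,338),t4(401,248)),('tray +y+x',s2(375,412),t4(400,116))]:
    x,e=tri(a,b);P.append(x);print(n,x.round(4),np.round(e,4), atz(*a,P[-1][2]).round(3))
c=np.mean(P[:4],0);print('block',c)
print('edges',[np.linalg.norm(P[i]-P[j]).round(4) for i,j in((0,2),(0,3),(1,2),(1,3))])
for z in(.036,): 
  Q=[atz(*t3(*p),z) for p in((367,243),(357,98),(430,202),(297,146))];print(np.round(Q,4),np.mean(Q,0))
  d=Q[2]-Q[1]+Q[0]-Q[3];print(np.degrees(np.arctan2(d[1],d[0])))
  Q=[atz(*s,z) for s in(s1(185,312),s1(250,418),s1(143,370),s1(297,362))];print(np.round(Q,4),np.mean(Q,0))
# base holes at z=.012, top
H=[atz(*t4(*p),.012) for p in((490,82),(100,100),(103,293),(498,278))];print(np.round(H,4),np.mean(H,0))
d=H[1]-H[0]+H[2]-H[3];print('press +y dir deg',np.degrees(np.arctan2(d[1],d[0])))
print('knob@.2',atz(*t4(218,175),.2)); print('tab',atz(*t4(672,115),.07),atz(*t4(685,225),.07))
```

```text
blk far [ 0.568  -0.2781  0.0365] [0.0009 0.0009] [ 0.568 -0.279  0.036]
blk near [ 0.6349 -0.2753  0.0348] [0. 0.] [ 0.635 -0.275  0.035]
blk -y [ 0.5865 -0.3074  0.0349] [0.0002 0.0002] [ 0.586 -0.308  0.035]
blk +y [ 0.6144 -0.2459  0.0302] [0.0019 0.0019] [ 0.615 -0.244  0.03 ]
knob [0.5416 0.1322 0.1955] [0.0003 0.0003] [0.542 0.132 0.195]
post [0.5411 0.1921 0.1745] [0. 0.] [0.541 0.192 0.174]
hole-y+x [0.5992 0.0035 0.0146] [0.0011 0.0011] [0.599 0.002 0.015]
hole+y+x [0.5933 0.2233 0.0141] [0.0003 0.0003] [0.593 0.224 0.014]
base -y+x [ 0.6094 -0.0102  0.006 ] [0.0004 0.0004] [ 0.61  -0.01   0.006]
base +y+x [0.6033 0.2353 0.0137] [0.0003 0.0003] [0.603 0.235 0.014]
tray corner +y,-x [0.5072 0.0523 0.0238] [0.0025 0.0025] [0.506 0.05  0.024]
tray +y+x [0.5789 0.0512 0.0364] [0.0026 0.0026] [0.578 0.049 0.036]
block [ 0.60096803 -0.27668205  0.03409882]
edges [np.float64(0.0346), np.float64(0.0568), np.float64(0.058), np.float64(0.0361)]
[[ 0.5683 -0.2774  0.036 ]
 [ 0.6348 -0.2751  0.036 ]
 [ 0.5865 -0.3069  0.036 ]
 [ 0.6132 -0.2468  0.036 ]] [ 0.60071132 -0.27654706  0.036     ]
-146.13977969405386
[[ 0.5673 -0.2789  0.036 ]
 [ 0.6357 -0.2755  0.036 ]
 [ 0.5872 -0.3076  0.036 ]
 [ 0.6191 -0.2451  0.036 ]] [ 0.60231525 -0.27676325  0.036     ]
[[0.6    0.0046 0.012 ]
 [0.5933 0.2234 0.012 ]
 [0.4855 0.2218 0.012 ]
 [0.4912 0.0017 0.012 ]] [0.54247523 0.11286414 0.012     ]
press +y dir deg 91.61531622702881
knob@.2 [0.54159936 0.13188548 0.2       ]
tab [ 0.57598964 -0.09352319  0.07      ] [ 0.5174323  -0.09921893  0.07      ]
```

The heights fit the text: block top 34–36 mm, post 174.5 mm, knob about 196–200 mm. The block sits at (0.601,-0.277) with its long axis at about 34°. The press origin is at (0.5415,0.132), yaw about 1.6°. Next I'll plan the move.

```bash
cat >> h.py <<'E'
from scipy.spatial.transform import Rotation as Ro
def go(p,yaw,st=None):
    s=observe(); R=Ro.from_euler('xyz',s['tool_rot']); M=R.as_matrix()
    best=None
    for k in (0,180):
        y=np.radians(yaw+k); X=np.array([0,0,-1.]);Z=np.array([np.cos(y),np.sin(y),0]);Y=np.cross(Z,X)
        Rt=Ro.from_matrix(np.c_[X,Y,Z]); rv=np.degrees((R.inv()*Rt).as_rotvec())
        print('turn',rv.round(2),'q6',round(s['qpos'][5],2))
    print('shift cm',(M.T@(np.array(p)-s['tool_pos'])*100).round(2),'pos',s['tool_pos'].round(4),'F',s['contact_force'].round(1),'t',s['time'])
E
python3 - <<'E'
from h import *
s=observe();print(Ro.from_euler('xyz',s['tool_rot']).as_matrix().round(3))
go([.45,.3,.30],124); go([.60,-.277,.20],124)
E
```

```text
[[-0.    -0.951  0.309]
 [-0.001  0.309  0.951]
 [-1.     0.    -0.001]]
turn [-5.198e+01 -6.000e-02 -4.000e-02] q6 -0.15
turn [ 1.2802e+02 -5.0000e-02  7.0000e-02] q6 -0.15
shift cm [ -7.37 -33.55 -10.05] pos [0.1619 0.4991 0.2262] F [-0.8 -0.1  0.2] t 0.15
turn [-5.198e+01 -6.000e-02 -4.000e-02] q6 -0.15
turn [ 1.2802e+02 -5.0000e-02  7.0000e-02] q6 -0.15
shift cm [  2.68 -65.63 -60.29] pos [0.1619 0.4991 0.2262] F [-0.8 -0.1  0.2] t 0.15
```

jog_arm(
  plan=[0,0,0,-8,0,0,1,0,0,0,-8,0,0,1,30,0,0,-8,-34,-10,1,30,0,0,-8,-34,-10,1,60,0,0,-8,-34,-10,1,60,0,0,-8,-34,-10,1,60,0,0,-8,-34,-10,1,70,0,0,-8,-34,-10,1,70,0,0,-8,-34,-10,1,70,0,0,-8,-34,-10,1],
)

```text
time: 1.15
tool_pos: [0.4586, 0.2956, 0.3057]
tool_rot: [-1.507, 1.569, -1.462]
contact_force: [-0.3, 0.1, -1.6]
opening: 0.0917
```

Run:
```python
from h import *
go([.58,-.27,.30],-56)
```

```text
turn [58.58  0.06  0.09] q6 0.39
turn [-1.2142e+02 -1.1000e-01  7.0000e-02] q6 0.39
shift cm [  0.67 -57.05   9.58] pos [0.4586 0.2956 0.3057] F [-0.3  0.1 -1.6] t 1.15
```

jog_arm(
  plan=[58.6,0,0,0,-57,9.6,1,58.6,0,0,0,-57,9.6,1,58.6,0,0,0,-57,9.6,1,58.6,0,0,0,-57,9.6,1,58.6,0,0,0,-57,9.6,1,58.6,0,0,0,-57,9.6,1,58.6,0,0,0,-57,9.6,1,58.6,0,0,0,-57,9.6,1,58.6,0,0,0,-57,9.6,1,58.6,0,0,0,-57,9.6,1],
)

```text
time: 2.15
tool_pos: [0.5655, -0.1903, 0.3065]
tool_rot: [-3.126, 1.57, 2.192]
contact_force: [0.7, 0.9, 0.2]
opening: 0.0917
```

jog_arm(
  plan=[0,0,0,0,0,0,1,0,0,0,0,0,0,1,0,0,0,0,0,0,1,0,0,0,0,0,0,1],
)

```text
time: 2.55
tool_pos: [0.5655, -0.1867, 0.307]
tool_rot: [1.648, 1.57, 0.685]
contact_force: [0.1, -0.5, 0.2]
opening: 0.0918
```

Run:
```python
from h import *
snap('wrist','w1'); go([.601,-.277,.15],-56)
```

```text
turn [ 0.78  0.01 -0.02] q6 0.52
turn [-1.7922e+02  4.0000e-02  2.0000e-02] q6 0.52
shift cm [15.71 -2.25  9.43] pos [ 0.5656 -0.1867  0.3071] F [ 0.5 -0.3 -0.3] t 2.6
```

View pics/w1.png

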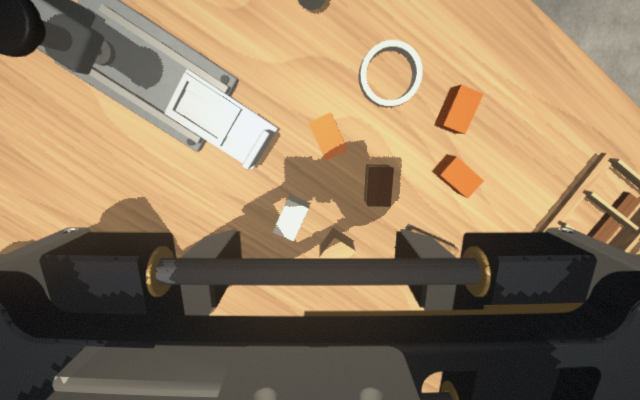

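The wrist view shows the block at (379,185), squared up with the gripper. The tray is at (215,110).

Run:
```python
from h import *
crop('w1',350,150,410,220,8,'c5');crop('w1',150,55,290,180,5,'c6')
```

```text
(no output)
```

View pics/c5.png

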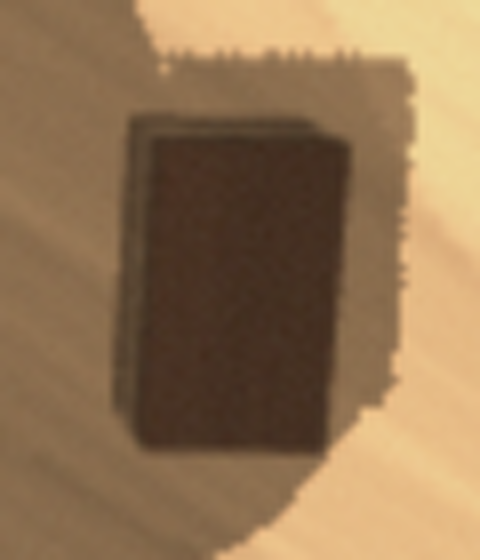

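View pics/c6.png

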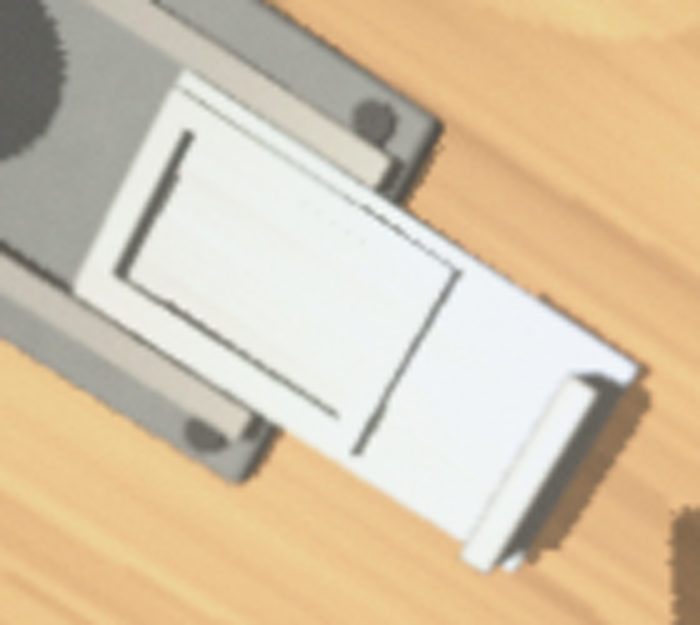

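Run:
```python
from h import *
def S(c,x0,y0,s): return (x0+(c[0]+.5)/s-.5, y0+(c[1]+.5)/s-.5)
a=lambda *c:('w1',*S(c,350,150,8)); b=lambda *c:('w1',*S(c,150,55,5))
Q=[atz(*a(*p),.036) for p in((152,137),(350,143),(325,453),(140,450))]
print(np.round(Q,4),np.mean(Q,0)); d=Q[0]-Q[3]+Q[1]-Q[2];print(np.degrees(np.arctan2(d[1],d[0])),[np.linalg.norm(Q[i]-Q[i-1]).round(4) for i in range(4)])
def S1(c):return ('scene0',200+(c[0]+.5)/6-.5,200+(c[1]+.5)/6-.5)
for p,q in(((152,137),(297,362)),((350,143),(250,418)),((325,453),(143,370)),((140,450),(185,312))):print(tri(a(*p),S1(q)))
L=[atz(*b(*p),.030) for p in((182,73),(460,268),(355,452),(77,288))]
print('lip',np.round(L,4),np.mean(L,0),[np.linalg.norm(L[i]-L[i-1]).round(4) for i in range(4)])
d=L[0]-L[1]+L[3]-L[2];print(np.degrees(np.arctan2(d[1],d[0])))
print('tab top',[atz(*b(*p),.07).round(4) for p in((575,375),(598,383),(490,574),(464,555))])
f=lambda *c:('scene0',270+(c[0]+.5)/6-.5,140+(c[1]+.5)/6-.5)
print('lip tri',tri(b(182,73),f(375,412)),tri(b(77,288),f(308,338)),tri(b(355,452),f(160,410)),tri(b(460,268),f(222,497)))
```

```text
[[ 0.6159 -0.2449  0.036 ]
 [ 0.6363 -0.2761  0.036 ]
 [ 0.5862 -0.3099  0.036 ]
 [ 0.5661 -0.2799  0.036 ]] [ 0.60112419 -0.27768986  0.036     ]
34.580910686204554 [np.float64(0.0609), np.float64(0.0373), np.float64(0.0604), np.float64(0.0361)]
(array([ 0.61619326, -0.24509296,  0.03225854]), [np.float64(0.0007031196341003052), np.float64(0.0007031196341002369)])
(array([ 0.63629856, -0.27566438,  0.0370929 ]), [np.float64(0.00010464823271267058), np.float64(0.0001046482327126176)])
(array([ 0.5869234 , -0.3085408 ,  0.03690128]), [np.float64(0.0011441128232252303), np.float64(0.0011441128232251606)])
(array([ 0.5665233, -0.2793837,  0.0357295]), [np.float64(0.0007060159582392023), np.float64(0.000706015958239266)])
lip [[ 0.58    0.0488  0.03  ]
 [ 0.5791 -0.044   0.03  ]
 [ 0.5162 -0.0452  0.03  ]
 [ 0.5109  0.0465  0.03  ]] [0.54655463 0.00154952 0.03      ] [np.float64(0.0691), np.float64(0.0928), np.float64(0.0629), np.float64(0.0918)]
91.34928734555785
tab top [array([ 0.5771, -0.093 ,  0.07  ]), array([ 0.5789, -0.0991,  0.07  ]), array([ 0.5184, -0.102 ,  0.07  ]), array([ 0.5188, -0.0934,  0.07  ])]
lip tri (array([0.5810265 , 0.04554702, 0.04036586]), [np.float64(0.0012443360084266448), np.float64(0.0012443360084265864)]) (array([0.51027923, 0.04852231, 0.0277135 ]), [np.float64(0.0009586707316531889), np.float64(0.0009586707316531522)]) (array([ 0.51685809, -0.04418402,  0.03164521]), [np.float64(0.0013568812538886455), np.float64(0.0013568812538886153)]) (array([ 0.57888215, -0.04229491,  0.0263884 ]), [np.float64(0.0008016566506881667), np.float64(0.0008016566506881785)])
```

Block (0.601,-0.277), long axis 34.5°, 60.5×36.5 mm, top about 36 mm: consistent with the text. I'll go above it, then down.

Run:
```python
from h import *
go([.6012,-.277,.10],-55.5);go([.6012,-.277,.013],-55.5)
```

```text
turn [ 0.28  0.01 -0.02] q6 0.52
turn [-1.7972e+02  4.0000e-02  2.0000e-02] q6 0.52
shift cm [20.71 -2.23  9.44] pos [ 0.5656 -0.1867  0.3071] F [ 0.5 -0.3 -0.3] t 2.6
turn [ 0.28  0.01 -0.02] q6 0.52
turn [-1.7972e+02  4.0000e-02  2.0000e-02] q6 0.52
shift cm [29.41 -2.24  9.44] pos [ 0.5656 -0.1867  0.3071] F [ 0.5 -0.3 -0.3] t 2.6
```

jog_arm(
  plan=[0.3,0,0,10,-2.2,9.4,0.4,0.3,0,0,20,-2.2,9.4,0.4,0.3,0,0,20,-2.2,9.4,0.4,0.3,0,0,20,-2.2,9.4,0.4,0.3,0,0,20,-2.2,9.4,0.4,0.3,0,0,20,-2.2,9.4,0.4,0.3,0,0,20,-2.2,9.4,0.4,0.3,0,0,20,-2.2,9.4,0.4],
)

```text
time: 3.4
tool_pos: [0.6022, -0.2776, 0.1094]
tool_rot: [0.479, 1.567, -0.491]
contact_force: [0.9, 1.3, 1.1]
opening: 0.0642
```

Run:
```python
from h import *
go([.6012,-.277,.013],-55.5);snap('wrist','w2')
```

```text
turn [-0.07  0.21 -0.11] q6 0.42
turn [ 1.7993e+02 -1.7000e-01 -3.3000e-01] q6 0.42
shift cm [ 9.64 -0.06 -0.14] pos [ 0.6022 -0.2776  0.1094] F [0.9 1.3 1.1] t 3.4
```

View pics/w2.png

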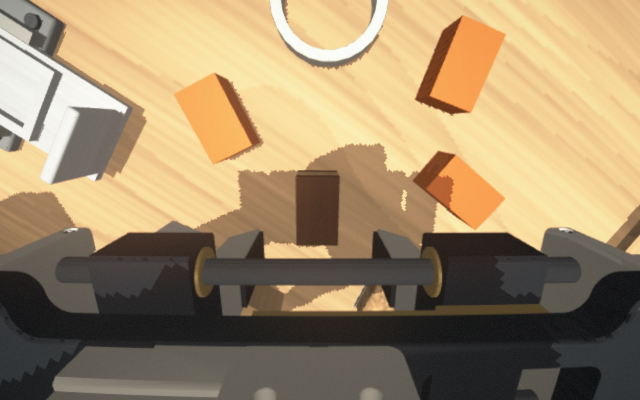

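The block at (317,210) is centred between the jaws. I'll descend and grip.

jog_arm(
  plan=[0,0,0,3,0,-0.1,0.4,0,0,0,6,0,-0.1,0.4,0,0,0,8.6,0,-0.1,0.4,0,0,0,8.6,0,-0.1,0.4,0,0,0,8.6,0,-0.1,0.4,0,0,0,8.6,0,-0.1,0.4,0,0,0,8.6,0,-0.1,0.4],
)

```text
time: 4.15
tool_pos: [0.6015, -0.2778, 0.023]
tool_rot: [0.461, 1.567, -0.51]
contact_force: [-0.3, -0.4, 0.4]
opening: 0.0643
```

Run:
```python
from h import *
go([.6012,-.277,.013],-55.5)
```

```text
turn [-0.13  0.19 -0.09] q6 0.42
turn [ 1.7987e+02 -1.5000e-01 -3.0000e-01] q6 0.42
shift cm [ 1.    0.02 -0.08] pos [ 0.6015 -0.2778  0.023 ] F [-0.3 -0.4  0.4] t 4.15
```

jog_arm(
  plan=[0,0,0,0.9,0,0,0.4,0,0,0,0.9,0,0,0.4,0,0,0,0.9,0,0,-1,0,0,0,0.9,0,0,-1,0,0,0,0.9,0,0,-1,0,0,0,0.9,0,0,-1,0,0,0,0.9,0,0,-1,0,0,0,0.9,0,0,-1,0,0,0,0.9,0,0,-1,0,0,0,0.9,0,0,-1],
  newtons=20,
)

```text
time: 5.15
tool_pos: [0.6005, -0.2772, 0.0118]
tool_rot: [0.749, 1.571, -0.222]
contact_force: [0.0, -1.0, 1.4]
opening: 0.0357
```

jog_arm(
  plan=[0,0,0,-3,0,0,-1,0,0,0,-7,0,0,-1,0,0,0,-12,0,0,-1,0,0,0,-12,0,0,-1,0,0,0,-12,0,0,-1],
)

```text
time: 5.65
tool_pos: [0.6008, -0.2774, 0.1331]
tool_rot: [0.462, 1.568, -0.509]
contact_force: [-0.7, -0.1, -1.9]
opening: 0.0359
```

Run:
```python
from h import *
snap('wrist','w3');go([.5455,.002,.12],1.5)
```

```text
turn [-5.714e+01 -6.000e-02 -1.000e-02] q6 0.42
turn [ 1.2286e+02 -1.0000e-02  7.0000e-02] q6 0.42
shift cm [  1.14  11.25 -26.09] pos [ 0.5999 -0.2769  0.1312] F [-0.2 -0.3 -1.2] t 5.7
```

View pics/w3.png

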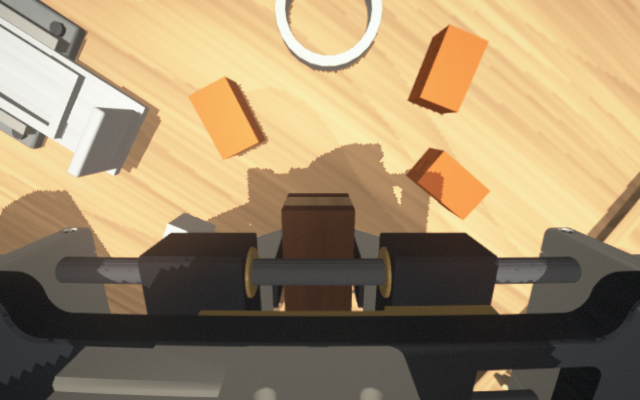

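The block is held (opening 35.9 mm). I'll carry it above the recess.

jog_arm(
  plan=[-57.1,0,0,-3.5,11.3,-26.1,-1,-57.1,0,0,-3.5,11.3,-26.1,-1,-57.1,0,0,-3.5,11.3,-26.1,-1,-57.1,0,0,-3.5,11.3,-26.1,-1,-57.1,0,0,-3.5,11.3,-26.1,-1,-57.1,0,0,-3.5,11.3,-26.1,-1,-57.1,0,0,-3.5,11.3,-26.1,-1,-57.1,0,0,-3.5,11.3,-26.1,-1,-57.1,0,0,-3.5,11.3,-26.1,-1,-57.1,0,0,-3.5,11.3,-26.1,-1],
)

```text
time: 6.7
tool_pos: [0.5461, 0.0012, 0.1658]
tool_rot: [2.988, 1.569, 3.011]
contact_force: [0.2, 0.2, -1.0]
opening: 0.036
```

jog_arm(
  plan=[0,0,0,0,0,0,-1,0,0,0,0,0,0,-1],
)

```text
time: 6.9
tool_pos: [0.5463, 0.0014, 0.1664]
tool_rot: [2.829, 1.57, 2.853]
contact_force: [0.5, 1.0, -1.3]
opening: 0.0359
```

Run:
```python
from h import *
snap('wrist','w4');snap('scene','s4');snap('top','t4');go([.5455,.002,.075],1.5)
crop('s4',240,80,440,240,4,'c7')
```

```text
turn [-0.08 -0.   -0.01] q6 -0.16
turn [ 1.7992e+02 -1.0000e-02  1.0000e-02] q6 -0.16
shift cm [ 9.16  0.03 -0.08] pos [0.5463 0.0017 0.1666] F [-0.1 -0.6 -1.3] t 7.05
```

View pics/w4.png

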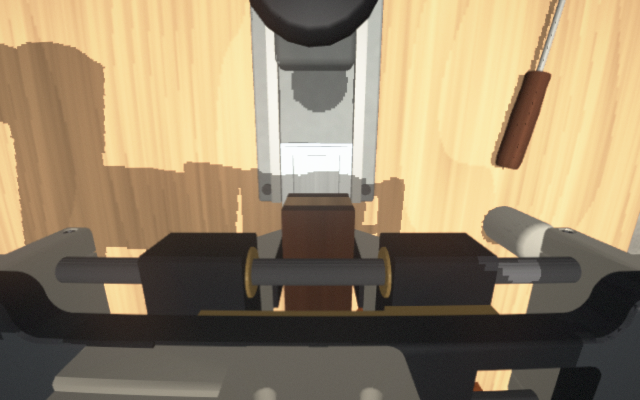

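View pics/c7.png

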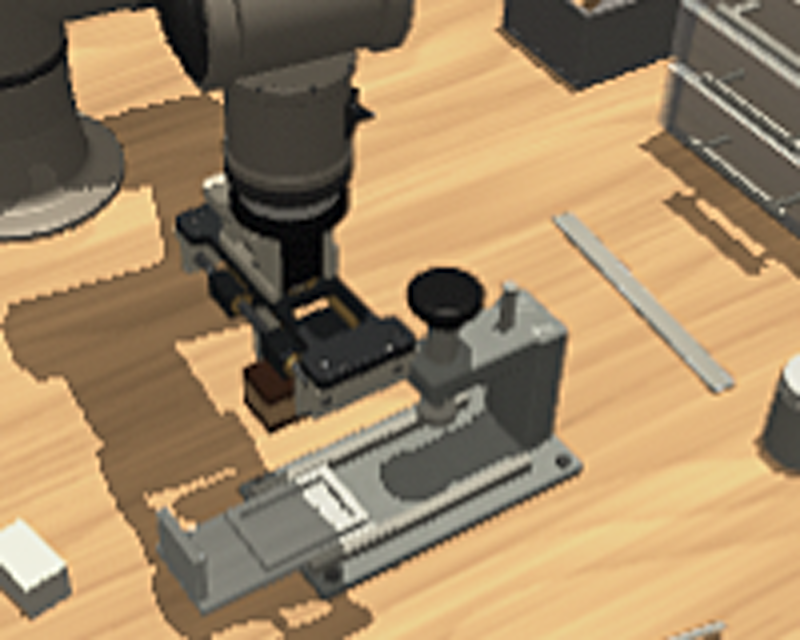

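Run:
```python
from h import *
crop('w4',240,100,400,240,5,'c8')
```

```text
(no output)
```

View pics/c8.png

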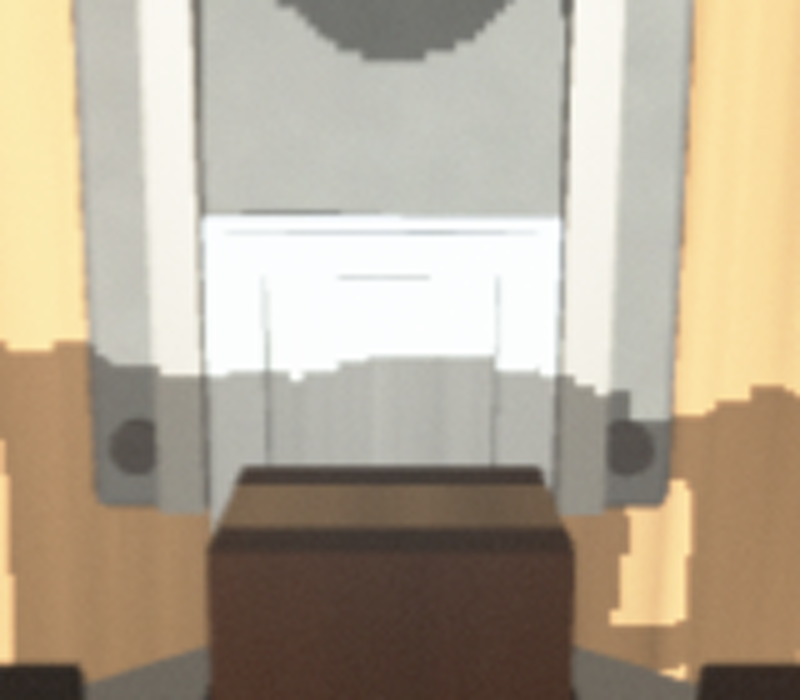

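Run:
```python
from h import *
b=lambda *c:('w4',240+(c[0]+.5)/5-.5,100+(c[1]+.5)/5-.5)
for n,p,z in(('in+y-x',(263,278),.03),('in+y+x',(499,278),.03),('in mid-x',(268,440),.03),('in mid +x',(496,440),.03),('out +y',(382,232),.03),('blk -x bottom',(242,467),.155),('blk +x',(543,467),.155),('blk top -x',(210,545),.191),('blk top+x',(571,545),.191)):print(n,atz(*b(*p),z).round(4))
print(observe()['tool_pos'])
```

```text
in+y-x [0.5198 0.0399 0.03  ]
in+y+x [0.5676 0.041  0.03  ]
in mid-x [0.5208 0.0062 0.03  ]
in mid +x [0.5684 0.0073 0.03  ]
out +y [0.5437 0.0496 0.03  ]
blk -x bottom [0.528  0.0307 0.155 ]
blk +x [0.5643 0.0315 0.155 ]
blk top -x [0.5285 0.0316 0.191 ]
blk top+x [0.5633 0.0325 0.191 ]
[0.54632821 0.001709   0.16664957]
```

jog_arm(
  plan=[0,0,0,4,0.1,-0.1,-1,0,0,0,8,0.1,-0.1,-1,0,0,0,10.5,0.1,-0.1,-1,0,0,0,10.5,0.1,-0.1,-1,0,0,0,10.5,0.1,-0.1,-1,0,0,0,10.5,0.1,-0.1,-1,0,0,0,10.5,0.1,-0.1,-1],
)

```text
time: 7.75
tool_pos: [0.5464, 0.0029, 0.0634]
tool_rot: [-0.137, 1.567, -0.112]
contact_force: [-0.3, 0.0, -0.2]
opening: 0.0357
```

Run:
```python
from h import *
snap('wrist','w5');snap('scene','s5');go([.545,.0025,.034],1.5)
crop('w5',200,60,440,240,3,'c9');crop('s5',260,140,400,240,5,'c10')
```

```text
turn [-0.03  0.13  0.02] q6 -0.16
turn [ 1.7997e+02  3.0000e-02 -2.1000e-01] q6 -0.16
shift cm [ 2.9  -0.04 -0.11] pos [0.546  0.0029 0.063 ] F [ 0.1 -0.2 -2. ] t 7.85
```

View pics/c9.png

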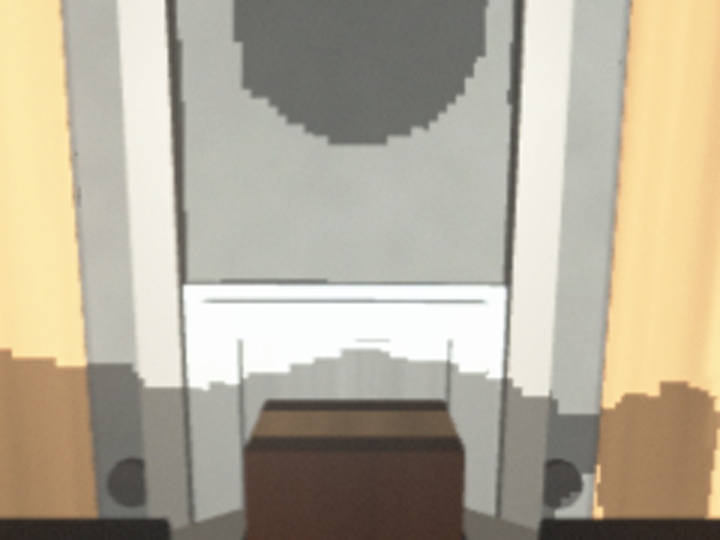

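View pics/c10.png

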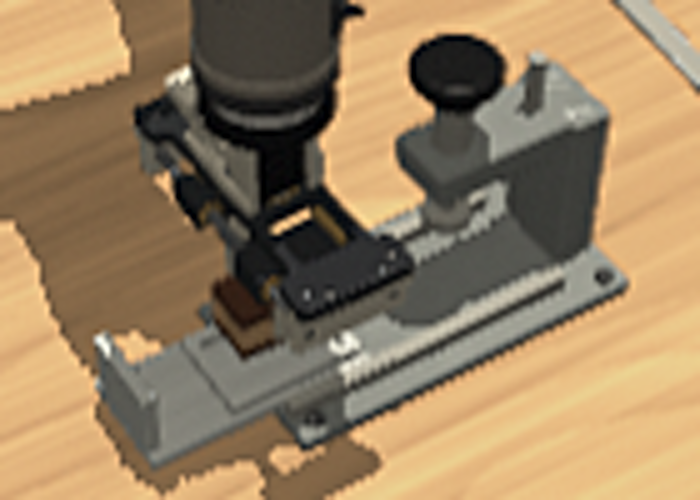

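jog_arm(
  plan=[0,0,0,0,0,-0.2,-1,0,0,0,1.5,0,-0.2,-1,0,0,0,2.5,0,-0.2,-1,0,0,0,2.5,0,-0.2,-1,0,0,0,2.5,0,-0.2,-1,0,0,0,2.5,0,-0.2,-1],
)

```text
time: 8.45
tool_pos: [0.5436, 0.0029, 0.0371]
tool_rot: [-0.069, 1.57, -0.043]
contact_force: [0.7, -0.4, -1.9]
opening: 0.0359
```

Run:
```python
from h import *
snap('wrist','w6');snap('scene','s6');go([.545,.0025,.034],1.5)
crop('w6',200,60,440,240,3,'c11');crop('s6',260,140,400,240,5,'c12')
```

```text
turn [-0.03  0.06  0.  ] q6 -0.16
turn [ 1.7997e+02  1.0000e-02 -9.0000e-02] q6 -0.16
shift cm [ 0.32 -0.05  0.13] pos [0.5437 0.0029 0.0372] F [ 0.2  0.  -0. ] t 8.55
```

View pics/c11.png

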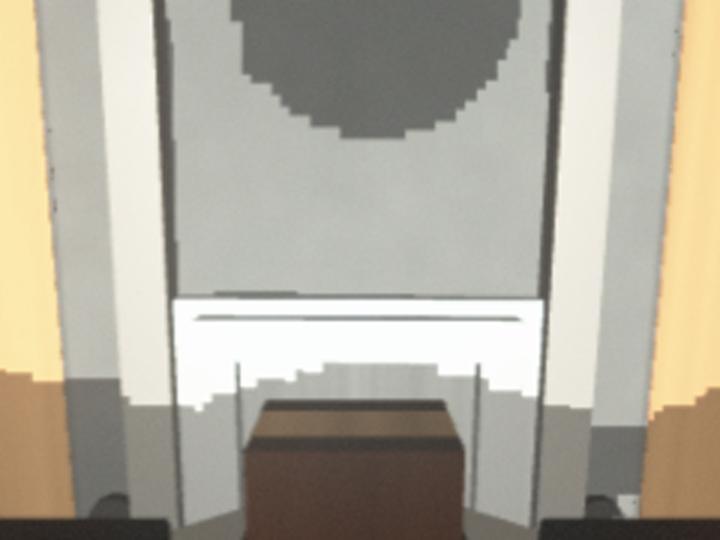

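View pics/c12.png

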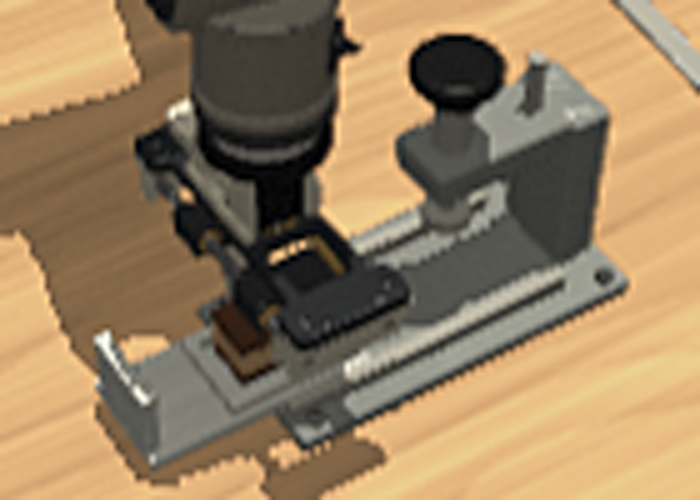

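jog_arm(
  plan=[0,0,0,0.3,0,0,-1,0,0,0,0.3,0,0,-1,0,0,0,0.3,0,0,-1,0,0,0,0.3,0,0,-1],
)

```text
time: 8.95
tool_pos: [0.5433, 0.003, 0.0337]
tool_rot: [0.627, 1.571, 0.652]
contact_force: [0.8, -0.2, -0.6]
opening: 0.0356
```

jog_arm(
  plan=[0,0,0,0,0,0,0.3,0,0,0,0,0,0,0.3,0,0,0,0,0,0,0.3,0,0,0,0,0,0,0.3,0,0,0,0,0,0,0.3,0,0,0,0,0,0,0.3],
)

```text
time: 9.55
tool_pos: [0.5433, 0.003, 0.0337]
tool_rot: [1.176, 1.571, 1.201]
contact_force: [-0.2, -0.6, -0.8]
opening: 0.0593
```

jog_arm(
  plan=[0,0,0,-2,0,0,0.3,0,0,0,-6,0,0,0.3,0,0,0,-15,0,0,0.3,0,0,0,-22,0,0,0.3,0,0,0,-22,-20,0,0.3,0,0,0,-22,-20,0,0.3,0,0,0,-22,-20,0,0.3,0,0,0,-22,-20,0,0.3,0,0,0,-22,-20,0,0.3,0,0,0,-22,-20,0,0.3],
)

```text
time: 10.55
tool_pos: [0.5482, -0.1986, 0.2537]
tool_rot: [-0.042, 1.57, -0.019]
contact_force: [-0.2, 0.1, 0.3]
opening: 0.0596
```

Run:
```python
from h import *
snap('wrist','w7');snap('scene','s7');snap('top','t7');go([.5484,-.13,.05],91.5);go([.5484,-.13,.05],1.5)
crop('s7',260,130,400,240,5,'c13')
```

```text
turn [-8.997e+01  1.000e-02 -1.100e-01] q6 -0.5
turn [ 9.003e+01 -1.100e-01 -1.000e-02] q6 -0.5
shift cm [20.31  6.51  0.22] pos [ 0.5482 -0.1954  0.2531] F [ 0.5  0.9 -0. ] t 10.7
turn [ 0.03 -0.06 -0.07] q6 -0.5
turn [-1.7996e+02  1.2000e-01 -1.0000e-01] q6 -0.5
shift cm [20.31  6.51  0.22] pos [ 0.5482 -0.1954  0.2531] F [ 0.5  0.9 -0. ] t 10.7
```

View pics/w7.png

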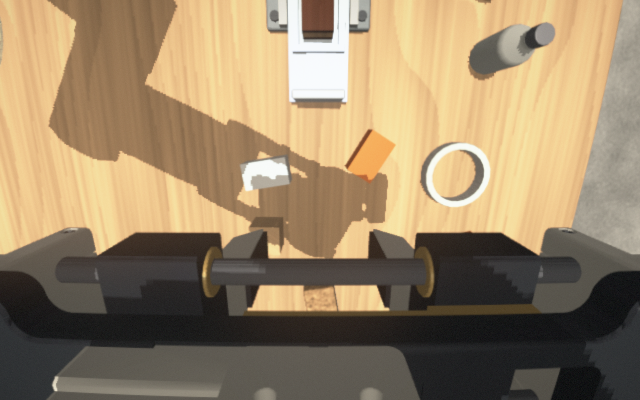

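View pics/c13.png

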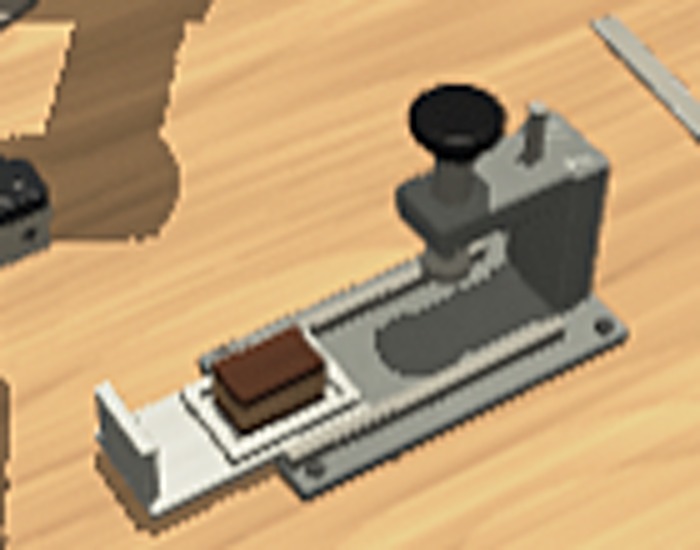

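The block lies flat in the recess and is released. Next: shut the fingers and come down outside the tab.

jog_arm(
  plan=[0,0,0,10,5.5,0.2,-1,0,0,0,18,5.5,0.2,-1,0,0,0,20.8,5.5,0.2,-1,0,0,0,20.8,5.5,0.2,-1,0,0,0,20.8,5.5,0.2,-1,0,0,0,20.8,5.5,0.2,-1,0,0,0,20.8,5.5,0.2,-1,0,0,0,20.8,5.5,0.2,-1,0,0,0,20.8,5.5,0.2,-1],
)

```text
time: 11.6
tool_pos: [0.55, -0.1423, 0.0474]
tool_rot: [-0.378, 1.568, -0.352]
contact_force: [0.2, -0.2, -0.7]
opening: 0.0003
```

Run:
```python
from h import *
snap('wrist','w8');snap('scene','s8');go([.5484,-.13,.045],1.5)
crop('s8',220,130,400,270,4,'c14')
```

```text
turn [-0.04  0.12  0.05] q6 -0.41
turn [ 1.7996e+02  8.0000e-02 -1.9000e-01] q6 -0.41
shift cm [ 0.19  1.23 -0.09] pos [ 0.5496 -0.1423  0.0469] F [-0.6 -0.2 -1.4] t 11.7
```

View pics/w8.png

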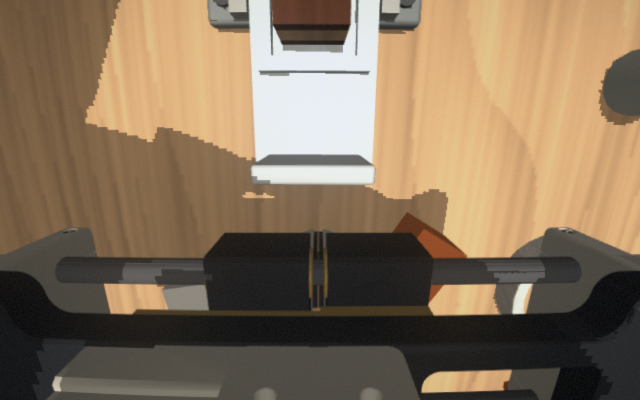

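View pics/c14.png

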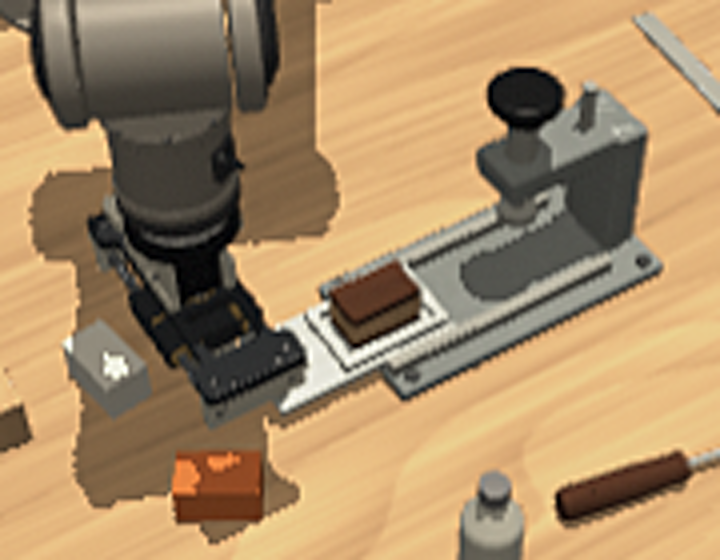

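Fingers are behind the tab (tab edge at rows 160–185). Pushing along +y.

jog_arm(
  plan=[0,0,0,0,1.5,0,-1,0,0,0,0,2.5,0,-1,0,0,0,0,3.5,0,-1,0,0,0,0,4.5,0,-1,0,0,0,0,5.5,0,-1,0,0,0,0,6.5,0,-1,0,0,0,0,7.5,0,-1,0,0,0,0,8.5,0,-1,0,0,0,0,9.5,0,-1,0,0,0,0,10.5,0,-1],
)

```text
time: 12.7
tool_pos: [0.5465, -0.0362, 0.0458]
tool_rot: [-0.007, 1.57, 0.019]
contact_force: [0.3, -3.5, 1.8]
opening: 0.0005
```

Run:
```python
from h import *
snap('wrist','w9');snap('scene','s9');go([.545,.01,.045],1.5)
crop('s9',220,130,400,270,4,'c15')
```

```text
turn [ 0.03 -0.04 -0.06] q6 -0.23
turn [-1.7997e+02  1.0000e-01 -6.0000e-02] q6 -0.23
shift cm [0.05 4.52 0.02] pos [ 0.546  -0.0352  0.0455] F [-0.8 -0.1 -0.2] t 12.8
```

View pics/w9.png

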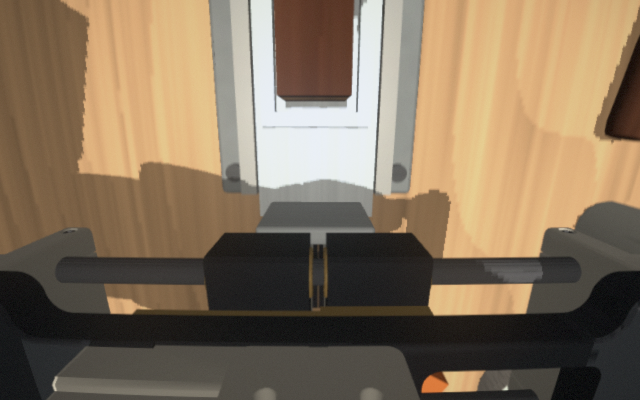

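View pics/c15.png

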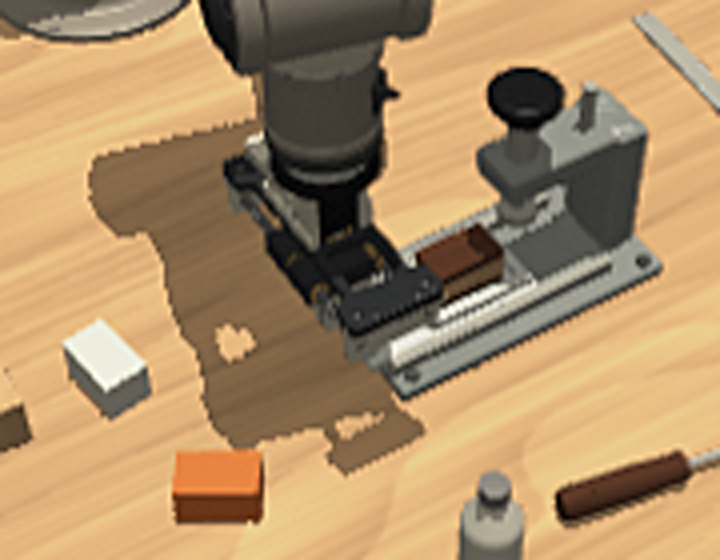

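jog_arm(
  plan=[0,0,0,0,1,0,-1,0,0,0,0,2,0,-1,0,0,0,0,3,0,-1,0,0,0,0,4,0,-1,0,0,0,0,4.5,0,-1,0,0,0,0,4.5,0,-1],
)

```text
time: 13.4
tool_pos: [0.5449, 0.0093, 0.0457]
tool_rot: [2.13, 1.57, 2.156]
contact_force: [0.2, 0.6, 1.1]
opening: 0.0004
```

jog_arm(
  plan=[0,0,0,0,0.3,0,-1,0,0,0,0,0.5,0,-1],
)

```text
time: 13.6
tool_pos: [0.5449, 0.0129, 0.0457]
tool_rot: [-2.749, 1.57, -2.723]
contact_force: [0.0, -2.0, 0.5]
opening: 0.0001
```

jog_arm(
  plan=[0,0,0,0,0.2,0,-1,0,0,0,0,0.4,0,-1],
)

```text
time: 13.8
tool_pos: [0.5448, 0.0169, 0.0457]
tool_rot: [-2.94, 1.571, -2.915]
contact_force: [-0.9, -4.3, 0.1]
opening: 0.0003
```

jog_arm(
  plan=[0,0,0,0,0.2,0,-1,0,0,0,0,0.2,0,-1],
)

```text
time: 14.0
tool_pos: [0.5448, 0.0169, 0.0457]
tool_rot: [-1.696, 1.568, -1.67]
contact_force: [-1.7, -12.6, 0.4]
opening: 0.0007
```

jog_arm(
  plan=[0,0,0,0,0.2,0,-1,0,0,0,0,0.2,0,-1],
)

```text
time: 14.2
tool_pos: [0.5448, 0.0169, 0.0458]
tool_rot: [-1.65, 1.565, -1.624]
contact_force: [-2.0, -21.8, -0.1]
opening: 0.0002
```

Run:
```python
from h import *
snap('wrist','w10');snap('top','t10')
snap('scene','s10');go([.545,.02,.045],1.5)
crop('s10',270,130,400,230,5,'c16')
```

```text
turn [-0.03 -0.03  0.31] q6 -0.13
turn [1.7997e+02 4.8000e-01 5.0000e-02] q6 -0.13
shift cm [0.08 0.3  0.03] pos [0.5448 0.017  0.0458] F [ -2.9 -20.8   0.8] t 14.35
```

View pics/c16.png

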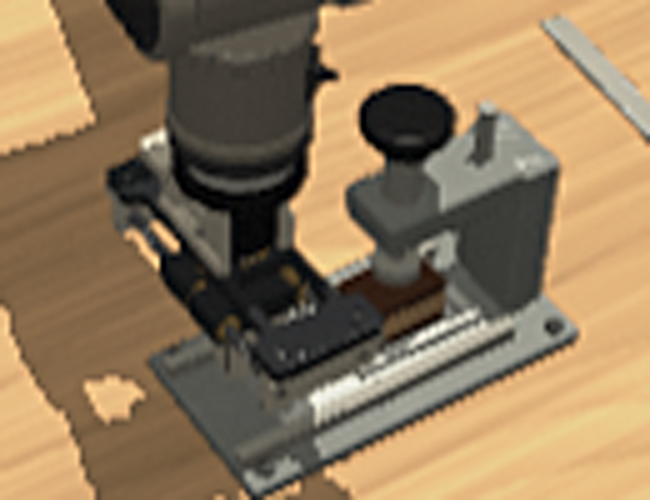

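View pics/w10.png

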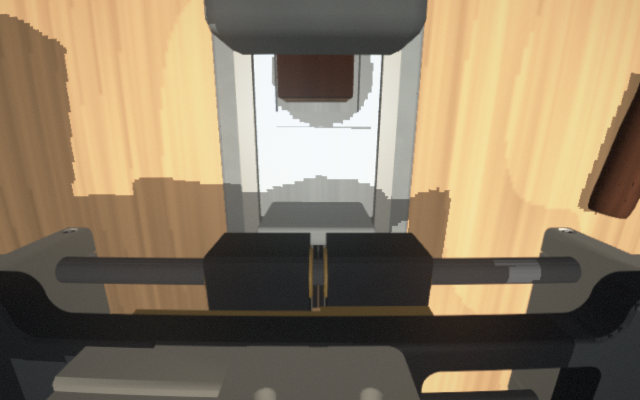

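The tray is against its stop: force rose to 21 N with no motion, and the tab face at y≈.027 matches the home position. Now back off, rise and go over the knob.

jog_arm(
  plan=[0,0,0,0,-1,0,-1,0,0,0,0,-4,0,-1,0,0,0,-5,-6,0,-1,0,0,0,-10,-6,0,-1,0,0,0,-15,-6,0,-1,0,0,0,-20,-6,0,-1,0,0,0,-22,-6,0,-1,0,0,0,-22,-6,0,-1,0,0,0,-22,-6,0,-1],
)

```text
time: 15.25
tool_pos: [0.5462, -0.0386, 0.2654]
tool_rot: [1.225, 1.57, 1.251]
contact_force: [0.2, 0.1, -0.5]
opening: 0.0002
```

Run:
```python
from h import *
snap('wrist','w11');snap('scene','s11');snap('top','t11');go([.5418,.1315,.23],1.5)
crop('s11',270,130,400,240,5,'c17');crop('t11',230,195,380,265,5,'c18')
```

```text
turn [-0.03 -0.2  -0.07] q6 -0.24
turn [ 1.7997e+02 -1.1000e-01  3.1000e-01] q6 -0.24
shift cm [ 3.4  17.02  0.07] pos [ 0.5456 -0.0387  0.2638] F [0.3 0.9 0.8] t 15.4
```

View pics/c17.png

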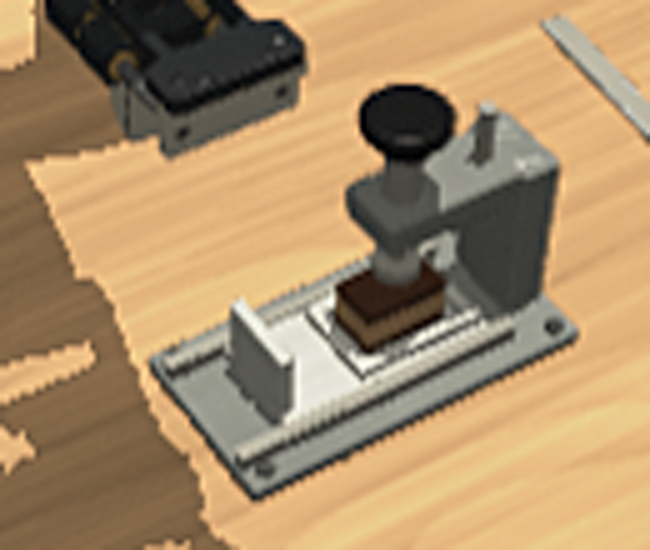

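View pics/c18.png

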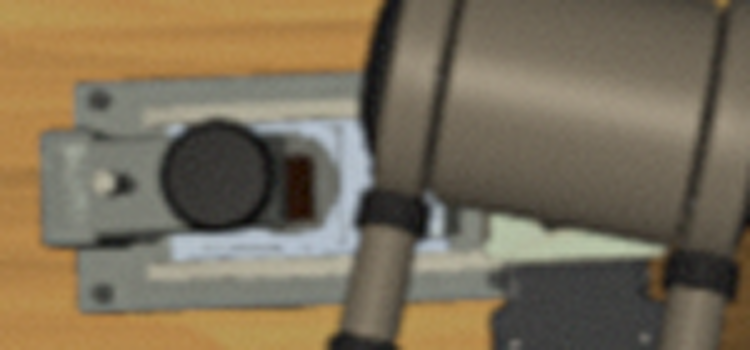

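View pics/w11.png

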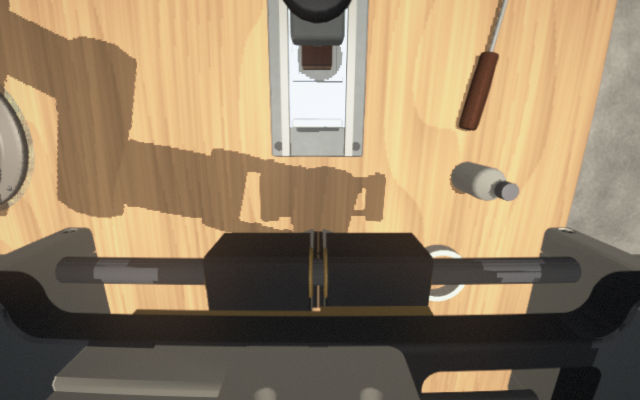

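Tray home, block flat under the foot. Moving over the knob.

jog_arm(
  plan=[0,0,0,0,5,0,-1,0,0,0,0,10,0,-1,0,0,0,0,15,0,-1,0,0,0,0,17,0.1,-1,0,0,0,2,17,0.1,-1,0,0,0,3.4,17,0.1,-1,0,0,0,3.4,17,0.1,-1,0,0,0,3.4,17,0.1,-1],
)

```text
time: 16.2
tool_pos: [0.5428, 0.1309, 0.231]
tool_rot: [3.138, 1.569, -3.119]
contact_force: [0.1, 0.2, 0.5]
opening: 0.0006
```

Run:
```python
from h import *
b=lambda *c:('s11',270+(c[0]+.5)/5-.5,130+(c[1]+.5)/5-.5)
print('tab outer',atz(*b(232,302),.07),atz(*b(285,367),.07))
snap('scene','s12');go([.5418,.1315,.205],1.5)
crop('s12',270,100,420,220,5,'c19')
```

```text
tab outer [0.51419942 0.0295126  0.07      ] [0.57602528 0.0298618  0.07      ]
turn [-0.05 -0.01 -0.01] q6 0.07
turn [ 1.7995e+02 -2.0000e-02  2.0000e-02] q6 0.07
shift cm [ 2.68  0.06 -0.14] pos [0.5432 0.1309 0.2317] F [-0.1 -0.8 -0.1] t 16.25
```

View pics/c19.png

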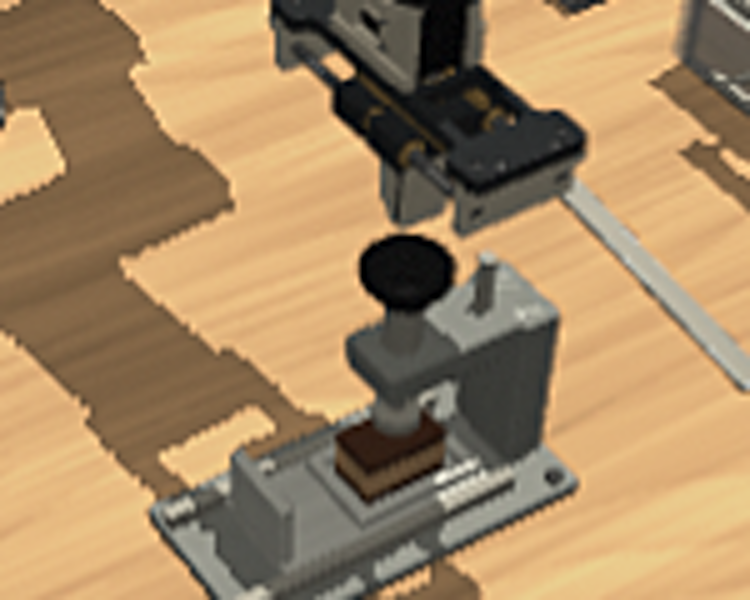

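jog_arm(
  plan=[0,0,0,1,0,-0.1,-1,0,0,0,2,0,-0.1,-1,0,0,0,2.7,0,-0.1,-1,0,0,0,3.2,0,-0.1,-1,0,0,0,3.2,0,-0.1,-1,0,0,0,3.2,0,-0.1,-1],
)

```text
time: 16.85
tool_pos: [0.542, 0.131, 0.1999]
tool_rot: [0.643, 1.571, 0.668]
contact_force: [0.1, -0.1, 0.5]
opening: 0.0005
```

jog_arm(
  plan=[0,0,0,0.3,0,0,-1,0,0,0,0.6,0,0,-1,0,0,0,0.8,0,0,-1,0,0,0,0.8,0,0,-1,0,0,0,0.8,0,0,-1],
)

```text
time: 17.35
tool_pos: [0.5423, 0.131, 0.1919]
tool_rot: [0.186, 1.57, 0.212]
contact_force: [1.1, -0.2, 1.6]
opening: 0.0004
```

Run:
```python
from h import *
snap('scene','s13');go([.5418,.1315,.175],1.5)
crop('s13',270,100,420,220,5,'c20')
```

```text
turn [-0.03  0.05 -0.01] q6 0.07
turn [ 1.7997e+02 -1.0000e-02 -8.0000e-02] q6 0.07
shift cm [ 1.7   0.05 -0.06] pos [0.5423 0.131  0.192 ] F [ 2.4 -0.4  2.7] t 17.4
```

View pics/c20.png

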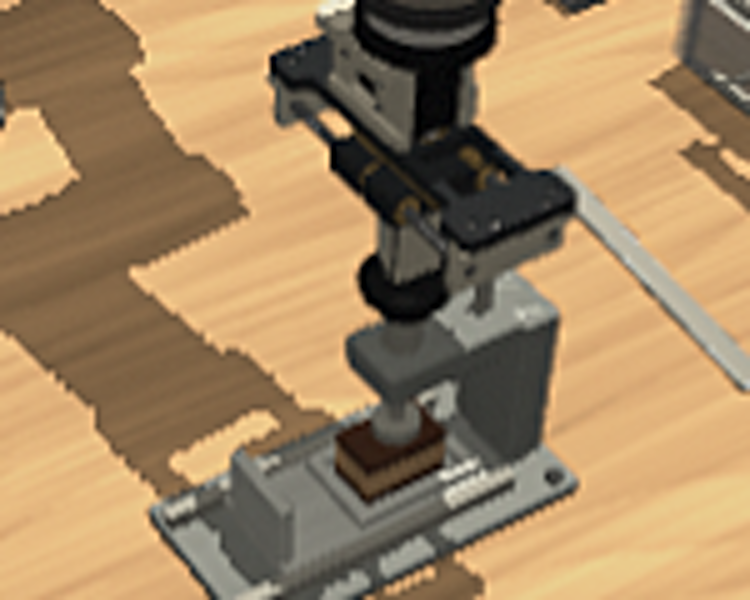

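Knob is moving with the fingers centred on it. Press further in small steps.

jog_arm(
  plan=[0,0,0,0.3,0,0,-1,0,0,0,0.6,0,0,-1,0,0,0,0.9,0,0,-1,0,0,0,0.9,0,0,-1],
)

```text
time: 17.8
tool_pos: [0.5424, 0.131, 0.183]
tool_rot: [0.14, 1.57, 0.166]
contact_force: [0.6, 0.1, 7.2]
opening: 0.0006
```

jog_arm(
  plan=[0,0,0,0.2,0,0,-1,0,0,0,0.4,0,0,-1,0,0,0,0.6,0,0,-1,0,0,0,0.6,0,0,-1,0,0,0,0.6,0,0,-1],
)

```text
time: 18.3
tool_pos: [0.5424, 0.131, 0.1779]
tool_rot: [0.082, 1.569, 0.108]
contact_force: [-1.1, 0.7, 12.1]
opening: 0.0005
```

Run:
```python
from h import *
snap('scene','s14');go([.5418,.1315,.175],1.5)
for i in range(3): snap('scene','s14b');print(observe()['contact_force'])
crop('s14',300,110,400,200,7,'c21')
```

```text
turn [-0.03  0.11 -0.01] q6 0.07
turn [ 1.7997e+02 -1.0000e-02 -1.7000e-01] q6 0.07
shift cm [ 0.29  0.05 -0.06] pos [0.5424 0.131  0.1779] F [-1.4 -0.5 10.8] t 18.35
[-1.95072877  0.0918     11.94515202]
[-2.07973659  0.21451953 11.02963816]
[-0.87379307 -0.53309263 12.00243472]
```

View pics/c21.png

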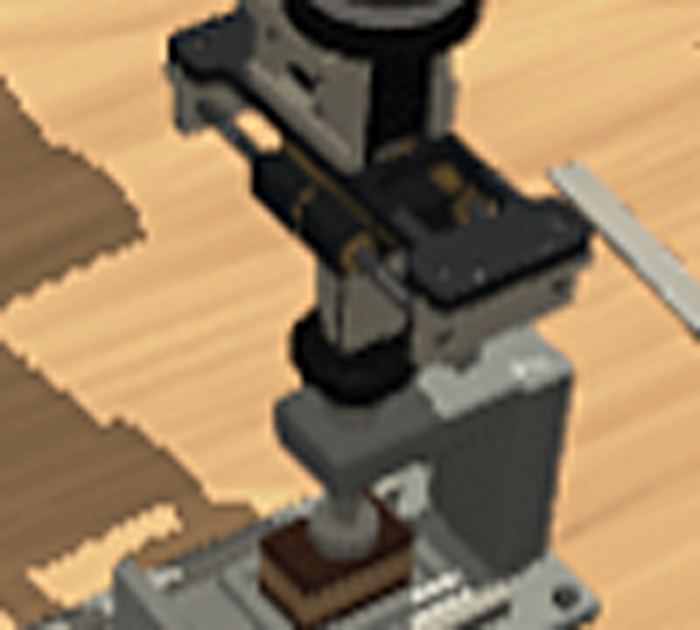

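Force 11.5 N at z .178 and 22 mm travel agree with the spring data. Pressing 3 mm more, then holding.

jog_arm(
  plan=[0,0,0,0.1,0,0,-1,0,0,0,0.3,0,0,-1,0,0,0,0.3,0,0,-1,0,0,0,0.3,0,0,-1,0,0,0,0.3,0,0,-1,0,0,0,0.3,0,0,-1,0,0,0,0.3,0,0,-1,0,0,0,0.3,0,0,-1,0,0,0,0.3,0,0,-1,0,0,0,0.3,0,0,-1],
)

```text
time: 19.5
tool_pos: [0.5424, 0.131, 0.1752]
tool_rot: [0.079, 1.569, 0.105]
contact_force: [-1.0, -0.2, 13.2]
opening: 0.0005
```

Run:
```python
from h import *
snap('scene','s15');snap('top','t15');snap('wrist','w15');go([.5418,.1315,.175],1.5)
for i in range(5): snap('scene','s15b');print(observe()['contact_force'],observe()['tool_pos'][2])
crop('s15',300,110,400,200,7,'c22')
```

```text
turn [-0.03  0.12 -0.01] q6 0.07
turn [ 1.7997e+02 -2.0000e-02 -2.0000e-01] q6 0.07
shift cm [ 0.02  0.05 -0.06] pos [0.5424 0.131  0.1752] F [-1.8 -0.7 12.4] t 19.65
[-2.29842385 -0.08766878 12.30686393] 0.17520526928127064
[-2.51927752 -0.28473219 11.76894821] 0.1752366053365356
[-2.14580645  0.02761168 12.29565343] 0.17520506144205567
[-2.47780843 -1.25535518 11.80187855] 0.17522037081280492
[-2.39315574 -0.20189365 12.49739785] 0.17521512616117058
```

View pics/c22.png

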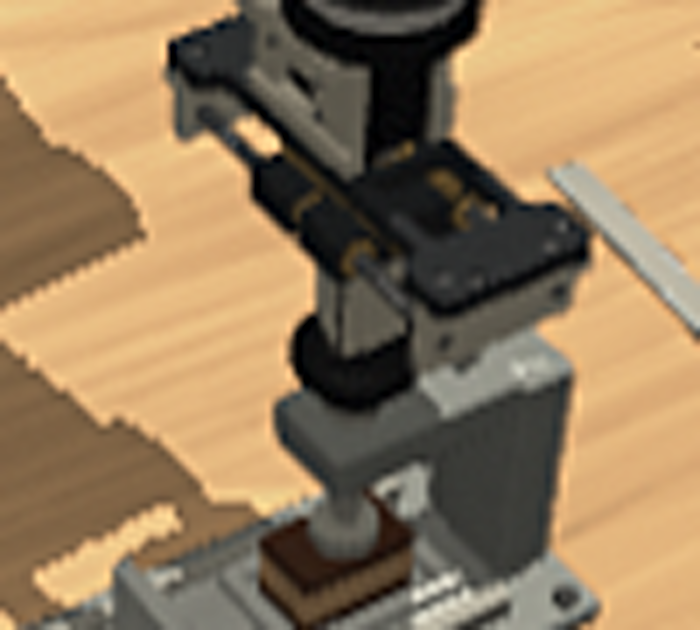

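View pics/w15.png

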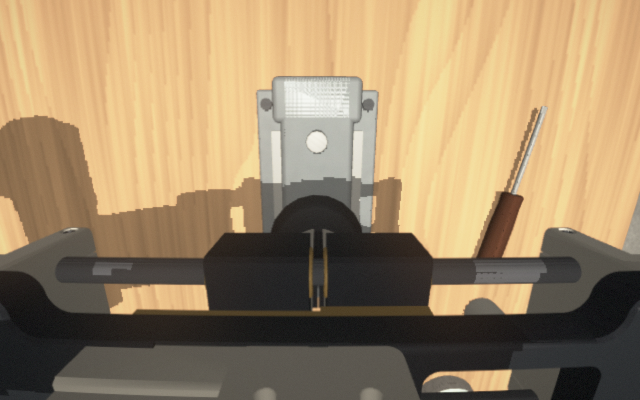

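View pics/s15.png

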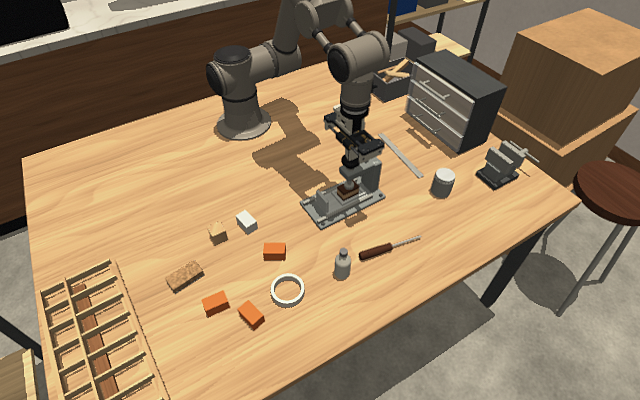

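The fingers hold the knob at 175.2 mm with a steady ~12.3 N. The foot is on the flat block and the other things are where they were. Handing in.

Run:
```python
from h import *
print(robot.hand_in()); s=observe();print(s['time'],s['tool_pos'],s['contact_force'])
```

```text
the job is handed in; nothing more can be done
None
the job is handed in; nothing more can be done
```

I set the block flat in the tray recess and let go, then pushed the tray home. The shut fingers were still holding the knob down when I handed in at about 20 s; no verdict is reported.

Last checks:
- **Block:** it lay flat in the recess and stayed under the foot. This was judged from the pictures.
- **Tray:** the push force rose to about 21 N with no further motion, so it was against its stop. The tab measured at y ≈ 0.027 by arm position and 0.030 by camera, 0.028 expected. Those readings are only good to about 2 mm, so "home" rests mainly on the stop.
- **Knob:** the fingertips were at 175.2 mm, about 25 mm of travel, with a steady 12 to 12.5 N against the expected 13 N or so. I read the depth from the arm's position and force, because the gripper hid the gauge post from the scene camera.
- **Other things:** none looked moved in the last scene picture.

No check failed. The largest disagreement was about 2 mm in the recess's sideways position between two camera estimates; I corrected it before setting the block down.

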